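# Set out wooden parts by height on the drying board

### The arm

A 6-joint arm with a two-finger parallel gripper is mounted at the origin on a cart in front of the work surface, level with it; the furniture and walls round the work are solid. World frame = base frame: x ahead of the robot, y to its left, z up, the work surface at z = 0. Lengths are in mm, angles in rad, forces in N, time in s.
With the tool pointing down it reaches from about 275 to 750 mm from the base axis. Payload 10.2 kg.
Tool frame: the origin (TCP) lies on the front face of the gripper's body, between the roots of the fingers; the fingertips stand 73 mm ahead of it and the grasp point (between the pads) lies 54 mm ahead of it; z points along the fingers, y is the line along which they close (so a half turn about z gives the same grasp; the last joint's range is limited). The gripper opens to 85 mm and grips with 20 to 120 N. Pads are 22 mm wide; open, the fingers measure 114 mm over their backs; the gripper's body (76 mm by 85 mm) begins 54 mm behind the grasp point. The pads swing forward as they close: fully open they stand 13 mm farther back than shut.
Start: joints at [0.91, 0.313, 1.498, -0, 1.331, -0.223], TCP at [222.586, 475.486, 303.894] pointing down, gripper open.
Joint ranges: [-2.94, 2.94], [-0.97, 2.17], [0.19, 2.56], [-1.23, 4.37], [0.02, 3.11], [-2.88, 2.88]. Speed limits (rad/s): [2.39, 2.39, 3.01, 3.14, 3.14, 3.14].

### API

Orientations are given as a unit quaternion [w, x, y, z].
In Python, from rig import * gives the robot as it stands.
- The arm moves only by the tool step_arm, never from a script. Its argument "plan" is a list of rows, each an object with "offset": the shift along the tool's x, y, z in cm, a list of three; "rot": the turn, a rotation vector about the tool's x, y, z in degrees, a list of three; "gripper": the finger opening in cm, from 0 to 8.54. In form: [{"offset": [x, y, z], "rot": [wx, wy, wz], "gripper": gripper}, ...]. A call has 1 to 12 rows; each row is the pose to reach, as a shift and turn from the pose commanded when the call began, along the tool's axes at that moment; what a row does not reach only later rows make up. A row lasts 1/10 s, in which the tool goes at most 50 mm and 8.59 degrees, less where a joint would pass 70% of its speed; a pose out of reach is approached as far as the arm can. A call with a gripper value outside its range is refused whole. The fingers move at their own pace and stop on an object; "squeeze" is the grip in N (left out, the last holds). Time passes only in rows, so rows that repeat a pose let the fingers close. It gives the time, the measured TCP pose, the force, the opening and the grip force at its end, in the units of the state.
- sense(): the state, without advancing time (a new reading comes with each control period).
- capture(name): name is "side" or "top" or "wrist"; returns a dict with "color" (480x640x3 uint8, red, green, blue), "depth" (480x640 float32, mm along the optical axis (not along the pixel's ray), 0 where there is no reading), "vertical_fov" (degrees; the focal length in pixels is half the picture's height over the tangent of half this angle, whatever the lens; pixels are square), "cx", "cy" (the principal point, pixels), "rvec" (rotation vector, rad) and "tvec" (3), from world to camera coordinates, as OpenCV has them; the wrist camera has in their place "mount" (4x4, takes a point from camera to tool coordinates, whose origin is the TCP and whose axes are the flange's). Camera axes: x right, y down, z forward; pixel columns grow to the right and rows downward; lengths in mm; the calibration is good to about 2 mm. The wrist camera is an equidistant fisheye: a pixel r from the principal point sees the ray r / f radians off the axis. A picture is of the moment at which its call begins: read the wrist's pose just before it.
- finish_job(): hands the job in; it is judged then, once.
The state is a dict: "time_s": time; "joints": joint angles; "dq": joint speeds; "tau": joint torques, N m; "eef_pos": TCP position; "ee_rot": TCP orientation; "force": force on the tool from outside, world axes, zero at the start; "wrist_torque": the same for the moment, N m; "grip_width": opening from 0.0 (shut) to 1.0 (fully open); "grip_force": force on a finger pad.
Only numpy, scipy, OpenCV 4.12 (cv2) and the standard library are available. Lean on these libraries where they do the work, as an engineer would, in place of code of your own. Each camera call takes 0.05 s, during which the arm holds its last target. There are 200 camera calls.

### The job

Line up the four wooden parts (finial, lidded turned box, drawer knob and small flat blank) by height along the drying board, one on each cork pad: the tallest on the pad next to the roll of masking tape, then lower and lower towards the sanding block. Stand each the way up it is now and centred on its pad, let go of all of them, and leave the tape and the sanding block where they are.

Things in the scene. Friction and masses are not known exactly. Their poses are not given: they have to be found in the camera images.
- finial_center (a point): turned finial of medium-brown wood with a pointed top, 83 mm tall, widest 34 mm, standing loose on the table, 30 g. The point lies on its upright axis (z up), half-way up (41.5 mm above its foot). Grasp it below that point, across the bulb 22 to 36 mm above its foot, where it is about 29 mm wide; above 38 mm it tapers away to the tip.
- box_center (a point): round dark turned wooden box, 62 mm in diameter and 66 mm tall to the top of the little knob on its lid (the lid does not come off), standing loose, 120 g. The point lies on its upright axis (z up), half-way up (33 mm above its foot). Its side is nearly upright from 8 to 34 mm above the foot; grasp across it there.
- knob_center (a point): dark turned drawer knob like a small mushroom, 38 mm in diameter, 40 mm tall, standing on its narrow foot, loose, 20 g. The point lies on its upright axis (z up), half-way up (20 mm above its foot). It is widest 29 mm above its foot; grasp it there, 9 mm above this point, as it narrows below and above.
- blank_center (a point): flat sawn medium-brown wooden blank, 36 x 60 x 22 mm (own x, y, z), lying loose on its flat side, 32 g. The point is its centre, 11 mm above its underside; z up. Grasp across the 36 mm side, along its x. It may lie on its pad turned any way.
- pad_a_top (a point): round cork pad, 72 mm in diameter, fixed on the drying board, a pale plywood board 360 x 100 x 10 mm with four such pads in a straight row 87 mm apart; pad a is the one at the left end as the robot sees it. The point is the centre of the pad's top, 13 mm above the table; its y axis points along the row to the left (from pad d to pad a), z up.
- pad_b_top (a point): the second cork pad from the left; same size and axes
- pad_c_top (a point): the third cork pad from the left; same size and axes
- pad_d_top (a point): the cork pad at the right end of the row; same size and axes
- tape_center (a point): roll of masking tape lying flat, 104 mm in diameter, 25 mm tall, loose, on the table just beyond one end of the drying board (at which end changes). The point is the roll's centre. It marks the tall end of the row; not to be moved.
- sander_center (a point): sanding block, 64 x 108 x 30 mm (own x, y, z), brown, loose, on the table just beyond the other end of the drying board. The point is its centre. It marks the low end of the row; not to be moved.
Not all that is in view belongs to the job. Leave any blue or yellow look-alike of the part that bears box_center alone.

How it is judged (in metres and radians):
At the end, for the whole second after the job is handed in: Counted from the tape's end, the pads carry finial, box, knob, blank; each stands on its pad as at the start, within 13 mm of the pad's centre and tilted less than 0.1 rad, released and at rest; tape and sanding block are within 25 mm of where they were (((y of tape_center in the frame of pad_b_top above 0 m and horizontal distance between finial_center and pad_a_top below 0.013 m and z of finial_center in the frame of pad_a_top between 0.0365 and 0.0465 m and horizontal distance between box_center and pad_b_top below 0.013 m and z of box_center in the frame of pad_b_top between 0.028 and 0.038 m and horizontal distance between knob_center and pad_c_top below 0.013 m and z of knob_center in the frame of pad_c_top between 0.015 and 0.025 m and horizontal distance between blank_center and pad_d_top below 0.013 m and z of blank_center in the frame of pad_d_top between 0.006 and 0.016 m) or (y of tape_center in the frame of pad_b_top below 0 m and horizontal distance between finial_center and pad_d_top below 0.013 m and z of finial_center in the frame of pad_d_top between 0.0365 and 0.0465 m and horizontal distance between box_center and pad_c_top below 0.013 m and z of box_center in the frame of pad_c_top between 0.028 and 0.038 m and horizontal distance between knob_center and pad_b_top below 0.013 m and z of knob_center in the frame of pad_b_top between 0.015 and 0.025 m and horizontal distance between blank_center and pad_a_top below 0.013 m and z of blank_center in the frame of pad_a_top between 0.006 and 0.016 m)) and angle between each of finial_center, box_center, knob_center, blank_center's own z axis and vertical below 0.1 rad and linear speed of each of finial, box, knob, blank below 0.02 m/s and contact force between each of finial, box, knob, blank and the fingers below 0.05 N and distance of each of tape_center, sander_center from where it was at the start of the episode below 0.025 m); the robot touches nothing.
It fails at once if the roll of tape was pushed 25 mm or more away (distance of tape_center from where it was at the start of the episode above 0.025 m).
It fails at once if the sanding block was pushed 25 mm or more away (distance of sander_center from where it was at the start of the episode above 0.025 m).
It also fails if it takes over 106 s, if anything falls off the work surface, if the arm or the gripper's body presses on something with over 40 N, if the wrist force passes 120 N, or if a joint passes its speed limit or range.

## Working session

There is one attempt and no reset: what is moved stays moved. The work goes in short steps, Python scripts to look and compute and a tool call to move; the robot and the scene stay as the last step left them, time stands still between calls to the robot, and variables do not carry over. Pictures are saved under pics/ and viewed, at most 14 in all, crops included, and the job is handed in when it is done.

Besides the shell and the picture viewer there is one more tool, called after "Call:" as a command line: name --argument value ..., lists and objects as JSON in quotes. step_arm: Moves the arm, as the interface text tells. Its arguments: {"type":"object","properties":{"plan":{"type":"array"},"squeeze":{"type":"number"}},"required":["plan"]}

```bash
ls; mkdir -p pics
python3 - <<'E'
from rig import *
import cv2,numpy as np
s=sense();print(s)
for n in("side","top"):
    c=capture(n);np.savez(f"pics/{n}0.npz",**c);cv2.imwrite(f"pics/{n}0.png",c["color"][:,:,::-1])
    print(n,c["vertical_fov"],c["cx"],c["cy"],c["rvec"],c["tvec"],(c["depth"]>0).mean())
E
```

```text
pics
{'time_s': 0.0, 'joints': array([ 9.09582128e-01,  3.13474923e-01,  1.49845871e+00,  3.44494626e-05,
        1.33100216e+00, -2.23412930e-01]), 'dq': array([-0.00012215,  0.00191477,  0.00206094,  0.00098248, -0.00114902,
       -0.00060867]), 'tau': array([ 5.70899883e-04, -4.12272763e+01, -2.59739149e+01, -1.84742166e-04,
        4.31955224e-03, -7.12004544e-05]), 'eef_pos': array([222.47864871, 475.34336439, 303.31411843]), 'ee_rot': array([-3.02572218e-04,  2.17160578e-01,  9.76135663e-01, -5.99779869e-04]), 'force': array([-0.28946046, -0.8284145 ,  0.04782864]), 'wrist_torque': array([ 0.0585128 , -0.02248675,  0.01302276]), 'grip_force': 0.0, 'grip_width': 1.0025354498740735}
side 48.698378695674464 325.1357784294722 229.70742515644375 [ 2.287056   -0.8364973   0.31064136] [-387.33465053  315.44925892  680.84524759] 0.9961783854166667
top 50.16718988780748 326.24311855716934 249.55200346264914 [ 2.13590998 -2.18488682  0.17420334] [ 60.5128392  509.9601647  867.04601884] 0.9958268229166667
```

View pics/top0.png

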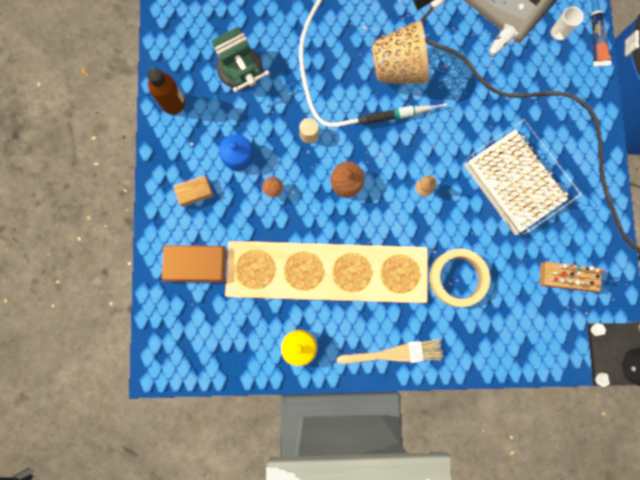

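View pics/side0.png

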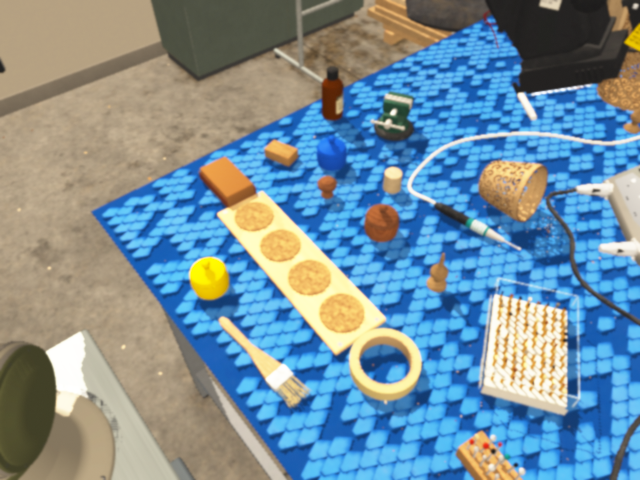

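Top view: finial (426,186), dark box (347,180), knob (272,187), blank (193,191), pads at (256,270), (304,271), (352,272), (400,273), tape (460,278), sander (193,264). Look-alikes to leave alone are the blue box (236,152), the yellow box (299,349) and the pale peg (309,131). Side view: box (382,224), knob (327,186), finial (438,275), blank (281,152).

```bash
cat > h.py <<'E'
import numpy as np,cv2
from rig import *
def load(n): return dict(np.load(f"pics/{n}.npz"))
def K(c):
    f=240/np.tan(np.radians(float(c["vertical_fov"]))/2)
    return f,float(c["cx"]),float(c["cy"])
def cloud(c):
    f,cx,cy=K(c);v,u=np.mgrid[:480,:640];d=c["depth"]
    P=np.stack([(u-cx)/f*d,(v-cy)/f*d,d],-1).reshape(-1,3)
    R=cv2.Rodrigues(c["rvec"])[0]
    W=((P-c["tvec"].reshape(3))@R).reshape(480,640,3)
    W[d==0]=np.nan
    return W
def proj(c,X):
    f,cx,cy=K(c);R=cv2.Rodrigues(c["rvec"])[0]
    p=np.atleast_2d(X)@R.T+c["tvec"].reshape(3)
    return np.c_[f*p[:,0]/p[:,2]+cx,f*p[:,1]/p[:,2]+cy]
E
python3 - <<'E'
from h import *
np.set_printoptions(precision=1,suppress=True)
t=load("top0");s=load("side0");T=cloud(t);S=cloud(s)
for n,W,pts in(("top",T,dict(fin=(426,186),box=(347,180),knob=(272,187),blank=(193,191),a=(256,270),b=(304,271),c=(352,272),d=(400,273),sand=(193,264),tape=(460,253),table=(300,220),tb2=(500,250))),
 ("side",S,dict(fin=(438,275),box=(382,224),knob=(327,186),blank=(281,152),a=(254,216),b=(280,245),c=(309,277),d=(343,313),sand=(228,180),tape=(385,340),table=(300,220),tb2=(420,320)))):
    for k,(u,v) in pts.items(): print(n,k,W[v,u])
# height clusters, per camera, of things above 16mm
for n,W in(("top",T),("side",S)):
    m=((W[...,2]>16)&(W[...,2]<110)&(W[...,0]>200)&(W[...,0]<800)&(abs(W[...,1])<500)).astype(np.uint8)
    k,l,st,ce=cv2.connectedComponentsWithStats(m)
    for i in range(1,k):
        if st[i,4]>60:
            q=W[l==i];lo=np.percentile(q,2,0);hi=np.percentile(q,98,0);print(n,ce[i],st[i,4],lo,hi,q[:,2].max())
E
```

```text
top fin [ 619.7 -130.5   46.1]
top box [631.6   9.9  51.7]
top knob [624.4 142.6  40.2]
top blank [624.5 286.1  22.2]
top a [479.7 174.5  15.5]
top b [475.9  89.1  17. ]
top c [472.4   3.4  15.4]
top d [468.6 -82.4  16.4]
top sand [491.1 282.4  31.5]
top tape [ 501.2 -189.8   25.7]
top table [571.6  95.    1.3]
top tb2 [ 508.  -270.4    3.3]
side fin [ 618.2 -144.3   40.9]
side box [624.6 -10.4  44.4]
side knob [619.2 129.1  36.4]
side blank [621.9 276.5  22.8]
side a [483.3 174.7  12. ]
side b [477.   87.   14.1]
side c [472.8   1.9  12.3]
side d [469.2 -87.   12.9]
side sand [491.6 269.4  29.3]
side tape [ 485.3 -163.7   13.9]
side table [549.1 123.7  -2.8]
side tb2 [ 558.8 -168.4   -0.6]
top [166.2  95.3] 753 [777.  306.9  18.5] [798.9 347.4 106.8] 109.69097200634722
top [388.1 114.2] 561 [ 751.3 -144.4   16.2] [780.9   7.4  23.9] 25.094125330491075
top [308.9 129.1] 342 [718.6  60.2  17.5] [749.7  91.   43.4] 45.32786757192019
top [517.5 180.4] 5126 [ 554.  -376.9   17. ] [ 711.7 -230.9   45.6] 60.31798633292521
top [236.2 151.8] 977 [665.4 179.1  20.9] [718.2 233.9  65.5] 68.818
[... 1233 characters left out ...]
.78191220085603
side [466.6 218.4] 416 [ 753.6 -141.3   16.2] [780.1 -25.6  22.4] 23.41048864779352
side [381.8 220.6] 975 [612.1 -23.5  17.8] [664.3  28.7  64.4] 67.63293474262294
side [439.6 270.1] 310 [ 615.1 -151.9   23.8] [ 636.1 -127.7   78.1] 83.67056502172919
side [208.9 276.2] 1205 [314.9  69.3  18.2] [368.7 120.8  65.1] 68.29988748761778
side [528.3 350.1] 7497 [ 550.2 -384.3   16.8] [ 710.  -239.2   55. ] 58.647984353655886
side [385.3 361.9] 1972 [ 409.4 -239.2   16.8] [ 506.6 -142.4   26.9] 28.50902768784132
side [538.3 402.2] 63 [ 560.2 -390.6   16.2] [ 589.6 -345.2   20.5] 20.69489708777402
side [488.4 458.9] 1864 [ 437.9 -409.5   19.5] [ 479.2 -342.    60.2] 64.06350677256665
```

Run:
```python
from h import *
from scipy.optimize import least_squares
np.set_printoptions(precision=1,suppress=True)
t=load("top0");s=load("side0")
for n,c in(("top",t),("side",s)):
    W=cloud(c);x,y,z=W[...,0],W[...,1],W[...,2]
    dz=np.nanmedian(z[(x>540)&(x<590)&(y>-100)&(y<250)]);z=z-dz;print(n,"table",dz)
    for k,c0,r,lo,hi,tip in(("fin",(625,-137),14.5,22,36,70),("box",(638,6),31,10,34,57),("knob",(627,140),19,26,32,37)):
        near=np.hypot(x-c0[0],y-c0[1])<45
        m=near&(z>lo)&(z<hi)
        p=np.c_[x[m],y[m]]
        f=least_squares(lambda q:np.hypot(*(p-q).T)-r,c0,loss="soft_l1",f_scale=1.5).x
        tp=near&(z>tip);print(k,"circ",f,m.sum(),"tip",np.median(x[tp]),np.median(y[tp]),z[tp].max(),tp.sum())
    m=(abs(x-627)<45)&(abs(y-286)<45)&(z>17)&(z<27)
    (cx,cy),sz,a=cv2.minAreaRect(np.c_[x[m],y[m]].astype(np.float32));print("blank",cx,cy,sz,a,np.median(z[m]))
    # pads: cork darker/more saturated than plywood
    hsv=cv2.cvtColor(c["color"],cv2.COLOR_RGB2HSV)
    for k,c0 in zip("abcd",((480,175),(476,88),(472,2),(468,-85))):
        near=(np.hypot(x-c0[0],y-c0[1])<48)&(abs(z-12)<8)
        g=c["color"][...,2].astype(int)
        th,_=cv2.threshold(g[near].astype(np.uint8),0,255,cv2.THRESH_OTSU)
        mm=(near&(g<th)&(hsv[...,0]<30)).astype(np.uint8);mm=cv2.morphologyEx(mm,cv2.MORPH_CLOSE,np.ones((5,5)));mm=cv2.morphologyEx(mm,cv2.MORPH_OPEN,np.ones((5,5)))>0
        print(k,(np.nanmin(x[mm])+np.nanmax(x[mm]))/2,(np.nanmin(y[mm])+np.nanmax(y[mm]))/2,np.nanmean(x[mm]),np.nanmean(y[mm]),np.ptp(x[mm]),np.ptp(y[mm]),np.median(z[mm]))
im=t["color"][140:310,160:500,::-1];cv2.imwrite("pics/crop.png",cv2.resize(im,None,fx=2.3,fy=2.3,interpolation=cv2.INTER_CUBIC))
```

```text
top table 0.45423837355138946
fin circ [ 628.5 -137.5] 21 tip 626.1280034189488 -136.06634004716767 82.85810255156477 16
box circ [641.8   7.4] 112 tip 639.6749436987423 7.208639401596681 69.0070306854543 57
knob circ [629.  142.7] 36 tip 626.8249463033104 142.41007308704062 43.79677699468182 173
blank 627.2581176757812 287.8701477050781 (37.98298645019531, 60.58095169067383) 18.931976318359375 22.79758879362479
a 481.8990115954319 181.29562556341364 481.8490507368023 180.09762178727647 nan nan nan
b 477.4525718463018 89.07224241946471 477.09322329156464 89.81143043025808 nan nan nan
c 472.78423527651455 4.065927116869371 472.3208936169592 3.920303208867165 nan nan nan
d 467.3778139816302 -83.72451270435039 467.65493405179615 -82.65847304924252 nan nan nan
side table -0.36623858156254596
fin circ [ 629.9 -137.7] 49 tip 626.6442538336157 -139.3855125084768 84.03680360329173 27
box circ [643.1   7.3] 316 tip 638.9504503577135 4.6230075622132825 67.99917332418548 55
knob circ [630.  141.8] 53 tip 627.3593243591902 139.66639182005633 42.148150782418575 103
blank 628.6782836914062 285.1656188964844 (39.9617805480957, 62.444393157958984) 19.44325828552246 22.302567069114083
a 482.48770362128175 180.41687376960553 482.2301609909184 177.05565802377458 nan nan nan
b 477.77161665142614 88.85998126642538 476.9728417772932 87.06289024821241 nan nan nan
c 473.5979245040013 1.5409824428967482 472.2186141248157 0.8253923613835904 nan nan nan
d 468.93369333593444 -84.33956891576028 467.5306977671063 -85.51189962051528 nan nan nan
```

View pics/crop.png

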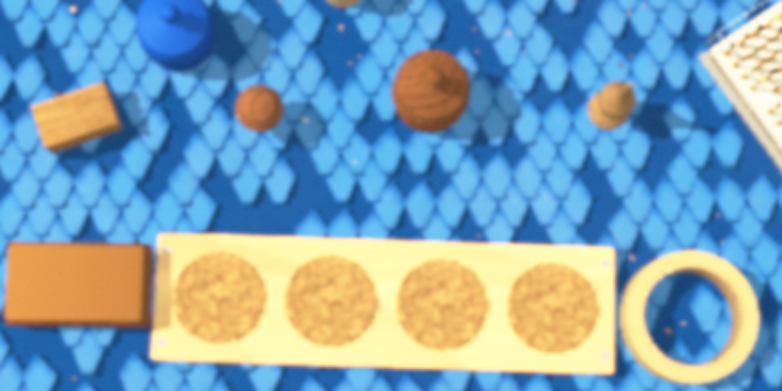

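Call:
step_arm --plan '[{"offset": [0, 0, 0], "rot": [0, 0, 8], "gripper": 8.5}, {"offset": [0, 0, 0], "rot": [0, 0, 16], "gripper": 8.5}, {"offset": [0, 0, 0], "rot": [0, 0, 24], "gripper": 8.5}, {"offset": [0, 0, 0], "rot": [0, 0, 32], "gripper": 8.5}, {"offset": [0, 0, 0], "rot": [0, 0, 40], "gripper": 8.5}, {"offset": [0, 0, 0], "rot": [0, 0, 48], "gripper": 8.5}, {"offset": [0, 0, 0], "rot": [0, 0, 56], "gripper": 8.5}, {"offset": [0, 0, 0], "rot": [0, 0, 64], "gripper": 8.5}, {"offset": [0, 0, 0], "rot": [0, 0, 64.9], "gripper": 8.5}, {"offset": [0, 0, 0], "rot": [0, 0, 64.9], "gripper": 8.5}]'

```text
time_s: 1.1
eef_pos: [222.6, 475.4, 303.7]
ee_rot: [0.0, 0.706, 0.708, -0.0]
force: [0.5, 0.8, -0.4]
grip_width: 0.992
grip_force: 0.0
```

The crop shows the blank, dark knob, dark box and finial as chosen. Both views agree on the axes (blank 628,286.5 at yaw 19°; knob 627,141; box 639.3,5.9; finial 626.5,-137.7), and the heights match the text. The tape is on the robot's right, so d=finial, c=box, b=knob and a=blank. I'll start with the blank.

Call:
step_arm --plan '[{"offset": [-18.9, 40.54, 10.39], "rot": [0, 0, -8], "gripper": 8.5}, {"offset": [-18.9, 40.54, 10.39], "rot": [0, 0, -16], "gripper": 8.5}, {"offset": [-18.9, 40.54, 10.39], "rot": [0, 0, -19.2], "gripper": 8.5}, {"offset": [-18.9, 40.54, 10.39], "rot": [0, 0, -19.2], "gripper": 8.5}, {"offset": [-18.9, 40.54, 10.39], "rot": [0, 0, -19.2], "gripper": 8.5}, {"offset": [-18.9, 40.54, 10.39], "rot": [0, 0, -19.2], "gripper": 8.5}, {"offset": [-18.9, 40.54, 10.39], "rot": [0, 0, -19.2], "gripper": 8.5}, {"offset": [-18.9, 40.54, 10.39], "rot": [0, 0, -19.2], "gripper": 8.5}, {"offset": [-18.9, 40.54, 10.39], "rot": [0, 0, -19.2], "gripper": 8.5}, {"offset": [-18.9, 40.54, 10.39], "rot": [0, 0, -19.2], "gripper": 8.5}, {"offset": [-18.9, 40.54, 10.39], "rot": [0, 0, -19.2], "gripper": 8.5}, {"offset": [-18.9, 40.54, 10.39], "rot": [0, 0, -19.2], "gripper": 8.5}]'

```text
time_s: 2.3
eef_pos: [627.4, 287.0, 199.9]
ee_rot: [-0.0, 0.578, 0.816, -0.0]
force: [-0.3, 0.5, 0.8]
grip_width: 0.992
grip_force: 0.0
```

Run:
```python
from h import *
print(sense()["eef_pos"],sense()["joints"])
c=capture("wrist");cv2.imwrite("pics/w1.png",c["color"][:,:,::-1]);print(c["mount"],c["vertical_fov"],c["cx"],c["cy"])
np.savez("pics/w1.npz",**c)
```

```text
[627.44333691 287.04730236 199.93897658] [ 2.59628895e-01  7.66049986e-01  1.05162101e+00  2.74039519e-04
  1.32445924e+00 -7.76996333e-02]
[[-1.40774321e-03 -9.60279240e-01 -2.79037271e-01  7.11557339e+01]
 [ 9.99998758e-01 -1.15391573e-03 -1.07390721e-03  9.30099581e-01]
 [ 7.09265307e-04 -2.79038437e-01  9.60279672e-01 -6.96779017e+01]
 [ 0.00000000e+00  0.00000000e+00  0.00000000e+00  1.00000000e+00]] 65.70646984690485 314.39087453399173 241.81447805618038
```

View pics/w1.png

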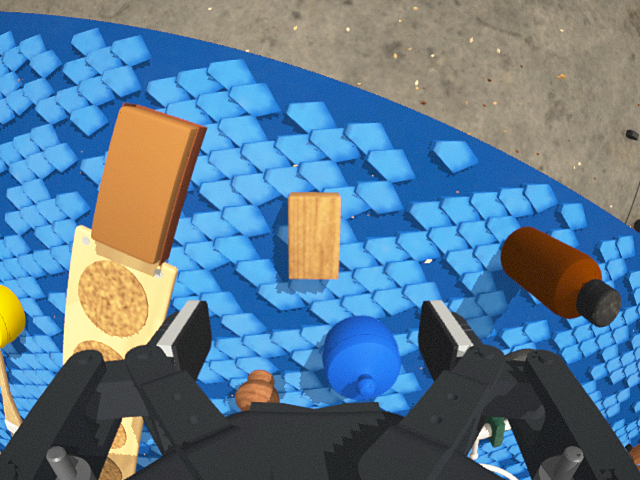

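```bash
cat >> h.py <<'E'
from scipy.spatial.transform import Rotation as Ro
def wcloud(c,pos,q):
    f,cx,cy=K(c);v,u=np.mgrid[:480,:640];d=c["depth"]
    r=np.hypot(u-cx,v-cy)+1e-9;th=r/f
    k=np.tan(th)/r*d
    P=np.stack([(u-cx)*k,(v-cy)*k,d],-1).reshape(-1,3)
    M=c["mount"];P=P@M[:3,:3].T+M[:3,3]
    W=(P@Ro.from_quat(np.roll(q,-1)).as_matrix().T+pos).reshape(480,640,3);W[d==0]=np.nan
    return W
E
python3 - <<'E'
from h import *
s=sense();c=load("w1");W=wcloud(c,s["eef_pos"],s["ee_rot"])
x,y,z=W[...,0],W[...,1],W[...,2]
print(W[236,314],W[300,113],W[180,150],"table",np.nanmedian(z[285:300,220:280]))
m=(abs(x-627)<45)&(abs(y-286)<45)&(z>16)&(z<30)
print(cv2.minAreaRect(np.c_[x[m],y[m]].astype(np.float32)),np.median(z[m]))
E
```

```text
[626.43759468 290.66832084  21.82265278] [483.85110241 178.77018279  12.62794129] [505.4946359  293.68638452  30.61307925] table -2.5743250350792266
((626.724853515625, 289.093017578125), (36.51581573486328, 60.203067779541016), 18.91786766052246) 22.1382743661148
```

Call:
step_arm --plan '[{"offset": [0, 0, 4], "rot": [0, 0, 0], "gripper": 6}, {"offset": [0, 0, 8], "rot": [0, 0, 0], "gripper": 6}, {"offset": [0, 0, 11], "rot": [0, 0, 0], "gripper": 6}, {"offset": [0, 0, 12.3], "rot": [0, 0, 0], "gripper": 6}, {"offset": [0, 0, 12.5], "rot": [0, 0, 0], "gripper": 6}, {"offset": [0, 0, 12.5], "rot": [0, 0, 0], "gripper": 3}, {"offset": [0, 0, 12.5], "rot": [0, 0, 0], "gripper": 3}, {"offset": [0, 0, 12.5], "rot": [0, 0, 0], "gripper": 3}, {"offset": [0, 0, 12.5], "rot": [0, 0, 0], "gripper": 3}, {"offset": [0, 0, 12.5], "rot": [0, 0, 0], "gripper": 3}, {"offset": [0, 0, 12.5], "rot": [0, 0, 0], "gripper": 3}]' --squeeze 25

```text
time_s: 3.45
eef_pos: [628.8, 287.0, 77.4]
ee_rot: [0.001, 0.579, 0.815, 0.001]
force: [-1.0, 0.1, 7.2]
grip_width: 0.415
grip_force: 27.2
```

Call:
step_arm --plan '[{"offset": [0, 0, -3], "rot": [0, 0, 0], "gripper": 3}, {"offset": [0, 0, -7.5], "rot": [0, 0, 0], "gripper": 3}, {"offset": [-1.4, -4.4, -8], "rot": [0, 0, 0], "gripper": 3}, {"offset": [-2.8, -8.7, -8], "rot": [0, 0, 0], "gripper": 3}, {"offset": [-4.3, -13.1, -8], "rot": [0, 0, 0], "gripper": 3}, {"offset": [-5.7, -17.46, -8], "rot": [0, 0, 0], "gripper": 3}, {"offset": [-5.7, -17.46, -8], "rot": [0, 0, 0], "gripper": 3}, {"offset": [-5.7, -17.46, -8], "rot": [0, 0, 0], "gripper": 3}, {"offset": [-5.7, -17.46, -8], "rot": [0, 0, 0], "gripper": 3}]'

```text
time_s: 4.35
eef_pos: [483.1, 175.7, 155.8]
ee_rot: [0.001, 0.579, 0.815, 0.001]
force: [-0.2, 1.0, -0.1]
grip_width: 0.413
grip_force: 26.3
```

Run:
```python
from h import *
s=sense();print(s["eef_pos"],s["force"],s["grip_width"],s["grip_force"])
c=capture("wrist");cv2.imwrite("pics/w2.png",c["color"][:,:,::-1])
W=wcloud(c,s["eef_pos"],s["ee_rot"])
for r in range(180,301,20): print(r,np.round(W[r,314],1))
```

```text
[483.09412889 175.65662996 155.84129443] [-0.20831951  0.97625481 -0.13666977] 0.412556740690185 26.342839300632477
180 [468.9 219.2   9.3]
200 [472.5 208.6  13.4]
220 [476.5 197.1  11.9]
240 [473.4 205.8  87.1]
260 [474.6 202.3 100.1]
280 [477.1 195.2 100.6]
300 [479.8 187.4 100. ]
```

View pics/w2.png

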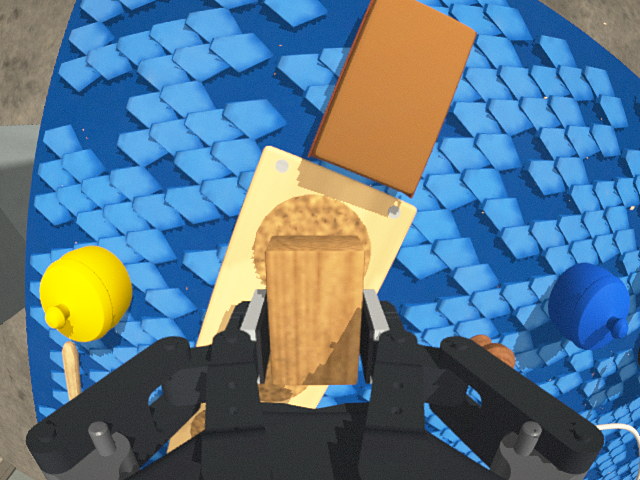

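Call:
step_arm --plan '[{"offset": [0, 0, 3], "rot": [0, 0, 0], "gripper": 3}, {"offset": [0, 0, 5], "rot": [0, 0, 0], "gripper": 3}, {"offset": [0, 0, 6.1], "rot": [0, 0, 0], "gripper": 3}, {"offset": [0, 0, 6.4], "rot": [0, 0, 0], "gripper": 3}, {"offset": [0, 0, 6.4], "rot": [0, 0, 0], "gripper": 3}, {"offset": [0, 0, 6.4], "rot": [0, 0, 0], "gripper": 3}]'

```text
time_s: 5.0
eef_pos: [482.6, 175.5, 91.7]
ee_rot: [0.001, 0.579, 0.815, 0.001]
force: [-0.7, -0.4, -0.1]
grip_width: 0.413
grip_force: 26.3
```

Call:
step_arm --plan '[{"offset": [0, 0, 0], "rot": [0, 0, 0], "gripper": 4.2}, {"offset": [0, 0, 0], "rot": [0, 0, 0], "gripper": 5.5}, {"offset": [0, 0, 0], "rot": [0, 0, 0], "gripper": 5.5}, {"offset": [0, 0, 0], "rot": [0, 0, 0], "gripper": 5.5}, {"offset": [0, 0, -2], "rot": [0, 0, 0], "gripper": 5.5}, {"offset": [0, 0, -6], "rot": [0, 0, 5], "gripper": 5.5}, {"offset": [0, 0, -8], "rot": [0, 0, 13], "gripper": 5.5}, {"offset": [0, 0, -8.6], "rot": [0, 0, 19.2], "gripper": 5.5}, {"offset": [0, 0, -8.6], "rot": [0, 0, 19.2], "gripper": 5.5}]'

```text
time_s: 5.9
eef_pos: [482.2, 175.4, 178.0]
ee_rot: [0.001, 0.707, 0.707, 0.001]
force: [0.4, 0.2, -0.3]
grip_width: 0.647
grip_force: 0.0
```

Run:
```python
from h import *
s=sense();print(s["eef_pos"],s["ee_rot"],s["force"])
c=capture("wrist");W=wcloud(c,s["eef_pos"],s["ee_rot"]);x,y,z=np.moveaxis(W,-1,0)
m=(abs(x-482)<50)&(abs(y-176)<50)&(z>28)&(z<42)
print(cv2.minAreaRect(np.c_[x[m],y[m]].astype(np.float32)),np.median(z[m]))
for n in("top","side"):
    c=capture(n);x,y,z=np.moveaxis(cloud(c),-1,0)
    m=(abs(x-482)<50)&(abs(y-176)<50)&(z>27)&(z<42)
    print(n,m.sum(),np.median(z[m]),cv2.minAreaRect(np.c_[x[m],y[m]].astype(np.float32)))
```

```text
[482.245744   175.3656451  177.99423762] [6.66937565e-04 7.07320762e-01 7.06891904e-01 8.54600084e-04] [ 0.40607504  0.15033121 -0.28526825]
((482.7054138183594, 177.6469268798828), (36.69375228881836, 60.235755920410156), 19.186351776123047) 34.651787593002695
top 1 37.03887006393802 ((470.62310791015625, 173.792724609375), (0.0, 0.0), 0.0)
side 593 34.89257769104212 ((484.29620361328125, 175.35916137695312), (37.83806228637695, 62.22803497314453), 20.127655029296875)
```

Call:
step_arm --plan '[{"offset": [-1.2, 4.8, 0], "rot": [0, 0, 0], "gripper": 6.2}, {"offset": [-2.3, 9.6, 0], "rot": [0, 0, 0], "gripper": 6.2}, {"offset": [-3.4, 14.5, 0], "rot": [0, 0, 0], "gripper": 6.2}, {"offset": [-3.4, 14.5, 2], "rot": [0, 0, 0], "gripper": 6.2}, {"offset": [-3.4, 14.5, 5], "rot": [0, 0, 0], "gripper": 6.2}, {"offset": [-3.4, 14.5, 8], "rot": [0, 0, 0], "gripper": 6.2}, {"offset": [-3.4, 14.5, 9.3], "rot": [0, 0, 0], "gripper": 6.2}, {"offset": [-3.4, 14.5, 9.3], "rot": [0, 0, 0], "gripper": 6.2}]'

```text
time_s: 6.85
eef_pos: [626.0, 141.3, 81.8]
ee_rot: [-0.001, 0.707, 0.708, -0.002]
force: [-0.2, 0.3, 0.0]
grip_width: 0.721
grip_force: 0.0
```

Call:
step_arm --plan '[{"offset": [0, 0, 0], "rot": [0, 0, 0], "gripper": 3.2}, {"offset": [0, 0, 0], "rot": [0, 0, 0], "gripper": 3.2}, {"offset": [0, 0, 0], "rot": [0, 0, 0], "gripper": 3.2}, {"offset": [0, 0, 0], "rot": [0, 0, 0], "gripper": 3.2}, {"offset": [0, 0, 0], "rot": [0, 0, 0], "gripper": 3.2}, {"offset": [0, 0, 0], "rot": [0, 0, 0], "gripper": 3.2}]' --squeeze 20

```text
time_s: 7.45
eef_pos: [627.7, 141.5, 85.7]
ee_rot: [0.001, 0.707, 0.707, 0.001]
force: [-0.3, 0.1, 7.8]
grip_width: 0.416
grip_force: 20.0
```

Call:
step_arm --plan '[{"offset": [0, 0, -2], "rot": [0, 0, 0], "gripper": 3.2}, {"offset": [0, 0, -6], "rot": [0, 0, 0], "gripper": 3.2}, {"offset": [0, 0, -8], "rot": [0, 0, 0], "gripper": 3.2}, {"offset": [0, 0, -8], "rot": [0, 0, 0], "gripper": 3.2}]'

```text
time_s: 7.85
eef_pos: [628.0, 141.5, 167.8]
ee_rot: [0.002, 0.707, 0.707, 0.002]
force: [0.5, -0.7, -0.5]
grip_width: 0.417
grip_force: 20.1
```

Run:
```python
from h import *
s=sense();print(s["eef_pos"],s["force"])
c=capture("wrist");cv2.imwrite("pics/w3.png",c["color"][240:,120:500,::-1])
x,y,z=np.moveaxis(cloud(capture("side")),-1,0)
c=capture("side");cv2.imwrite("pics/s3.png",cv2.resize(c["color"][60:300,180:500,::-1],None,fx=2,fy=2))
```

```text
[628.03861491 141.46136423 167.83244319] [ 0.54036394 -0.70483551 -0.46060773]
```

View pics/s3.png

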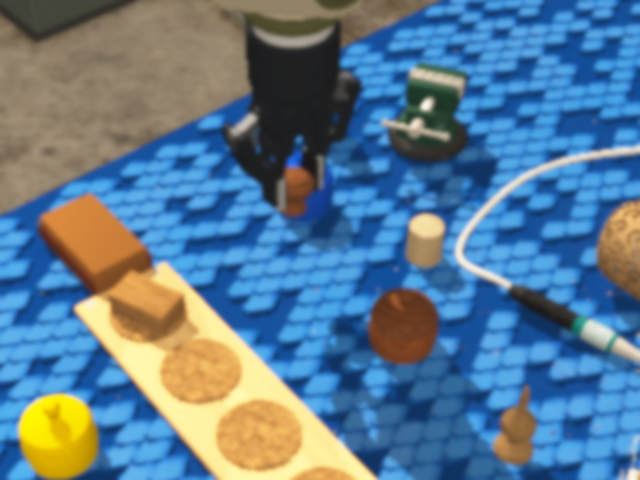

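Side crop: the knob is lifted and held upright at (297,190), and the blank sits on pad a at (148,300). Next I'll measure the knob's foot height and tilt from the side cloud.

Run:
```python
from h import *
np.set_printoptions(precision=1,suppress=True)
s=sense();T=s["eef_pos"]
c=capture("side");W=cloud(c);x,y,z=np.moveaxis(W,-1,0)
m=(abs(x-T[0])<11)&(abs(y-T[1])<24)&(z>60)&(z<150)
hsv=cv2.cvtColor(c["color"],cv2.COLOR_RGB2HSV);m&=(hsv[...,0]<18)&(hsv[...,1]>90)
for lo in range(70,140,5):
    k=m&(z>=lo)&(z<lo+5)
    if k.sum()>2: print(lo-T[2],k.sum(),np.median(x[k]),np.ptp(y[k]),y[k].min(),y[k].max())
c=capture("wrist");W=wcloud(c,s["eef_pos"],s["ee_rot"]);x,y,z=np.moveaxis(W,-1,0)
m=(np.hypot(x-T[0],y-T[1])<22)&(z>75)&(z<150);hsv=cv2.cvtColor(c["color"],cv2.COLOR_RGB2HSV);m&=(hsv[...,0]<18)&(hsv[...,1]>90)
print(m.sum(),z[m].min()-T[2],z[m].max()-T[2])
```

```text
-87.95481997332399 4 623.3116190501262 10.4898235291584 130.7491447287069 141.2389682578653
-82.95481997332399 27 623.0470300445875 12.927585635987015 128.60752176383207 141.53510739981908
-77.95481997332399 21 624.1480117786908 8.773171492058253 130.62237974528682 139.39555123734507
-72.95481997332399 3 622.8186925828207 3.2235068124634836 132.65526909760766 135.87877591007114
-62.95481997332399 9 619.8654038924176 5.749085615643779 123.23343717371394 128.98252278935772
-57.95481997332399 28 625.1280184893908 11.825995058784287 121.01921746756506 132.84521252634934
-52.95481997332399 57 625.268661340201 30.304218377647942 120.71561096881476 151.0198293464627
-47.95481997332399 60 627.4620430556342 22.431081447530104 127.82647466383916 150.25755611136927
6764 -85.44406493991096 -44.77616857380946
```

View pics/w3.png

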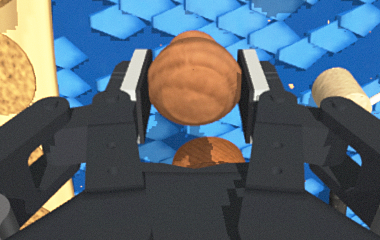

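Call:
step_arm --plan '[{"offset": [-1.75, -5.0, 0], "rot": [0, 0, 0], "gripper": 3.2}, {"offset": [-3.5, -10.0, 0], "rot": [0, 0, 0], "gripper": 3.2}, {"offset": [-5.25, -15.05, 0], "rot": [0, 0, 0], "gripper": 3.2}, {"offset": [-5.25, -15.05, 0], "rot": [0, 0, 0], "gripper": 3.2}, {"offset": [-5.25, -15.05, 3], "rot": [0, 0, 0], "gripper": 3.2}, {"offset": [-5.25, -15.05, 5], "rot": [0, 0, 0], "gripper": 3.2}, {"offset": [-5.25, -15.05, 6.3], "rot": [0, 0, 0], "gripper": 3.2}, {"offset": [-5.25, -15.05, 6.6], "rot": [0, 0, 0], "gripper": 3.2}, {"offset": [-5.25, -15.05, 6.7], "rot": [0, 0, 0], "gripper": 3.2}, {"offset": [-5.25, -15.05, 6.7], "rot": [0, 0, 0], "gripper": 3.2}]'

```text
time_s: 9.1
eef_pos: [476.4, 88.9, 97.3]
ee_rot: [-0.001, 0.707, 0.707, -0.001]
force: [-6.2, -0.2, 13.0]
grip_width: 0.411
grip_force: 21.2
```

Run:
```python
from h import *
s=sense();print(s["eef_pos"],s["force"],s["ee_rot"],s["grip_width"])
c=capture("side");cv2.imwrite("pics/s4.png",cv2.resize(c["color"][140:320,180:420,::-1],None,fx=2.5,fy=2.5))
```

```text
[476.37384434  88.90692244  97.33302086] [-6.17887882 -0.23174915 12.98388317] [-5.68634359e-04  7.06903758e-01  7.07309270e-01 -5.91760917e-04] 0.41070536568682786
```

View pics/s4.png

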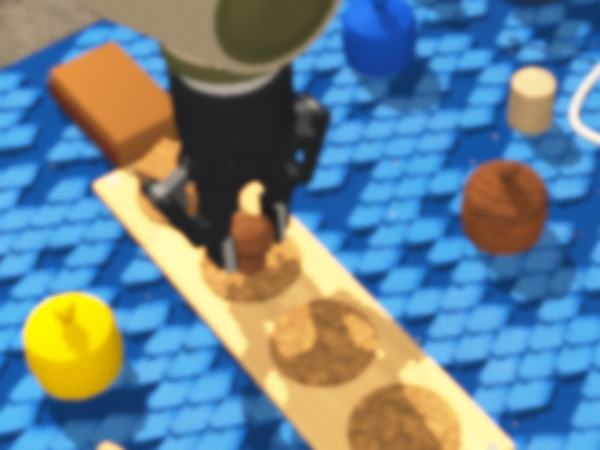

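The knob is on pad b at (250,260) and pressing lightly (13 N). I'll ease off, release and rise.

Call:
step_arm --plan '[{"offset": [0, 0, -0.2], "rot": [0, 0, 0], "gripper": 3.2}, {"offset": [0, 0, -0.2], "rot": [0, 0, 0], "gripper": 3.2}, {"offset": [0, 0, -0.2], "rot": [0, 0, 0], "gripper": 4}, {"offset": [0, 0, -0.2], "rot": [0, 0, 0], "gripper": 5}, {"offset": [0, 0, -0.2], "rot": [0, 0, 0], "gripper": 6}, {"offset": [0, 0, -0.2], "rot": [0, 0, 0], "gripper": 6}, {"offset": [0, 0, -0.2], "rot": [0, 0, 0], "gripper": 6}, {"offset": [0, 0, -3], "rot": [0, 0, 0], "gripper": 6.5}, {"offset": [0, 0, -7], "rot": [0, 0, 0], "gripper": 7}, {"offset": [0, 0, -9], "rot": [0, 0, 0], "gripper": 8.4}, {"offset": [0, 0, -9], "rot": [0, 0, 0], "gripper": 8.4}]'

```text
time_s: 10.25
eef_pos: [477.4, 88.8, 189.6]
ee_rot: [0.002, 0.707, 0.707, 0.002]
force: [-0.6, 0.1, -0.4]
grip_width: 0.985
grip_force: 0.0
```

Run:
```python
from h import *
np.set_printoptions(precision=1,suppress=True)
s=sense();print(s["eef_pos"],s["force"],s["ee_rot"])
w=capture("wrist");cv2.imwrite("pics/w5.png",w["color"][:,:,::-1])
for n,W in(("wrist",wcloud(w,s["eef_pos"],s["ee_rot"])),("side",cloud(capture("side")))):
    x,y,z=np.moveaxis(W,-1,0)
    m=(np.hypot(x-477,y-88)<30)&(z>45)&(z<62)
    p=W[m];print(n,m.sum(),p[:,2].max(),np.median(p[p[:,2]>p[:,2].max()-4],0),p.min(0),p.max(0))
```

```text
[477.4  88.8 189.6] [-0.6  0.1 -0.4] [0.  0.7 0.7 0. ]
wrist 2264 53.975947837034255 [476.7  90.8  51.3] [459.7  73.3  45. ] [493.8 107.8  54. ]
side 246 54.73037597160407 [477.3  87.4  52.1] [461.3  67.9  45.1] [494.4 105.3  54.7]
```

View pics/w5.png

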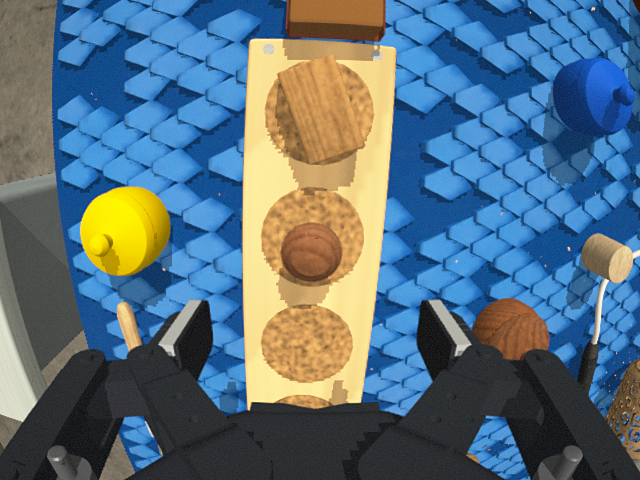

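Wrist view: the blank on pad a (320,110), the knob upright on pad b (311,252) and the box at (511,330). Now the box.

Call:
step_arm --plan '[{"offset": [-2.1, 4.1, 0], "rot": [0, 0, 0], "gripper": 8.5}, {"offset": [-4.2, 8.1, 0], "rot": [0, 0, 0], "gripper": 8.5}, {"offset": [-6.3, 12.2, 0], "rot": [0, 0, 0], "gripper": 8.5}, {"offset": [-8.3, 16.2, 0], "rot": [0, 0, 0], "gripper": 8.5}, {"offset": [-8.3, 16.2, 2], "rot": [0, 0, 0], "gripper": 8.5}, {"offset": [-8.3, 16.2, 2], "rot": [0, 0, 0], "gripper": 8.5}, {"offset": [-8.3, 16.2, 2], "rot": [0, 0, 0], "gripper": 8.5}]'

```text
time_s: 11.05
eef_pos: [637.6, 6.3, 165.7]
ee_rot: [-0.001, 0.707, 0.707, -0.001]
force: [0.2, 0.0, 1.3]
grip_width: 0.998
grip_force: 0.0
```

Run:
```python
from h import *
np.set_printoptions(precision=1,suppress=True)
s=sense();print(s["eef_pos"],s["grip_width"])
w=capture("wrist");cv2.imwrite("pics/w6.png",w["color"][:,:,::-1])
W=wcloud(w,s["eef_pos"],s["ee_rot"]);x,y,z=np.moveaxis(W,-1,0)
hsv=cv2.cvtColor(w["color"],cv2.COLOR_RGB2HSV)
m=(np.hypot(x-639,y-7)<45)&(z>20)&(z<72)&(hsv[...,0]<20)&(hsv[...,1]>80)
p=W[m];print(p.min(0),p.max(0),np.median(p[p[:,2]>60],0))
```

```text
[637.6   6.3 165.7] 0.9975525904702487
[611.5 -18.8  20. ] [669.9  39.2  67.1] [640.6   9.6  64.1]
```

View pics/w6.png

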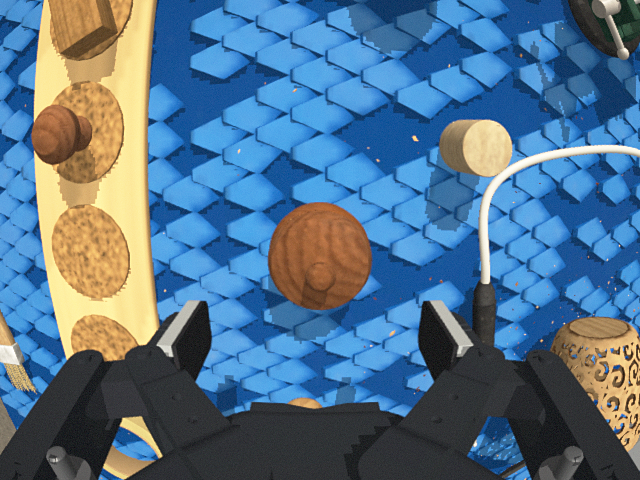

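The box is at (320,256), midway between the fingers, with 1–2 mm to add. I'll descend and grip.

Call:
step_arm --plan '[{"offset": [0.1, 0.15, 3], "rot": [0, 0, 0], "gripper": 8.5}, {"offset": [0.1, 0.15, 6], "rot": [0, 0, 0], "gripper": 8.5}, {"offset": [0.1, 0.15, 8.2], "rot": [0, 0, 0], "gripper": 8.5}, {"offset": [0.1, 0.15, 8.7], "rot": [0, 0, 0], "gripper": 8.5}, {"offset": [0.1, 0.15, 8.7], "rot": [0, 0, 0], "gripper": 8.5}, {"offset": [0.1, 0.15, 8.7], "rot": [0, 0, 0], "gripper": 5.7}, {"offset": [0.1, 0.15, 8.7], "rot": [0, 0, 0], "gripper": 5.7}, {"offset": [0.1, 0.15, 8.7], "rot": [0, 0, 0], "gripper": 5.7}, {"offset": [0.1, 0.15, 8.7], "rot": [0, 0, 0], "gripper": 5.7}, {"offset": [0.1, 0.15, 8.7], "rot": [0, 0, 0], "gripper": 5.7}]' --squeeze 30

```text
time_s: 12.1
eef_pos: [640.6, 6.8, 82.1]
ee_rot: [0.001, 0.707, 0.707, 0.001]
force: [-1.6, 0.4, 7.0]
grip_width: 0.691
grip_force: 31.7
```

Call:
step_arm --plan '[{"offset": [0, 0, -2], "rot": [0, 0, 0], "gripper": 5.7}, {"offset": [0, 0, -6], "rot": [0, 0, 0], "gripper": 5.7}, {"offset": [0, 0, -9], "rot": [0, 0, 0], "gripper": 5.7}, {"offset": [0, 0, -9], "rot": [0, 0, 0], "gripper": 5.7}, {"offset": [0, 0, -9], "rot": [0, 0, 0], "gripper": 5.7}]'

```text
time_s: 12.6
eef_pos: [640.0, 6.9, 170.7]
ee_rot: [0.001, 0.707, 0.707, 0.0]
force: [-0.6, 0.4, -1.9]
grip_width: 0.695
grip_force: 33.4
```

Run:
```python
from h import *
np.set_printoptions(precision=1,suppress=True)
s=sense();T=s["eef_pos"];print(T,s["grip_width"],s["force"])
c=capture("side");W=cloud(c);x,y,z=np.moveaxis(W,-1,0)
hsv=cv2.cvtColor(c["color"],cv2.COLOR_RGB2HSV)
m=(np.hypot(x-T[0],y-T[1])<40)&(z>70)&(hsv[...,0]<18)&(hsv[...,1]>90)
p=W[m];print(p.min(0)-T,p.max(0)-T)
w=capture("wrist");W=wcloud(w,T,s["ee_rot"]);x,y,z=np.moveaxis(W,-1,0)
hsv=cv2.cvtColor(w["color"],cv2.COLOR_RGB2HSV)
m=(np.hypot(x-T[0],y-T[1])<40)&(z>70)&(hsv[...,0]<18)&(hsv[...,1]>90)
p=W[m];print(p.min(0)-T,p.max(0)-T,np.median(p[p[:,2]>p[:,2].max()-3],0)-T)
cv2.imwrite("pics/s6.png",cv2.resize(c["color"][60:300,260:500,::-1],None,fx=2,fy=2))
```

```text
[640.    6.9 170.7] 0.6949531291902694 [-0.6  0.4 -1.9]
[-36.9 -32.4 -77.8] [ 33.   23.9 219.5]
[-36.7 -26.  -78.3] [30.7 32.3 26.9] [-36.   10.1  26.8]
```

View pics/s6.png

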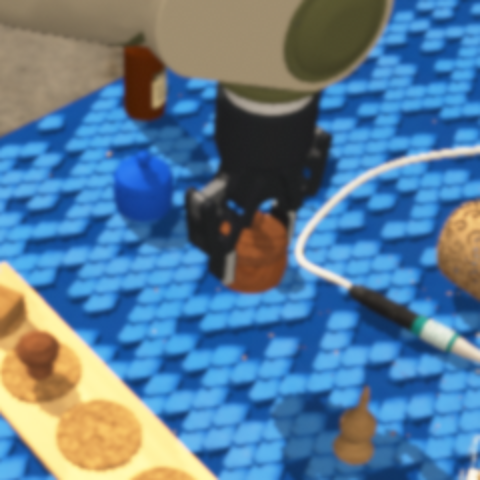

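The box is lifted and upright at (257,250). Carrying it to pad c.

Call:
step_arm --plan '[{"offset": [-0.1, -4.2, 0], "rot": [0, 0, 0], "gripper": 5.7}, {"offset": [-0.2, -8.4, 0], "rot": [0, 0, 0], "gripper": 5.7}, {"offset": [-0.3, -12.6, 0], "rot": [0, 0, 0], "gripper": 5.7}, {"offset": [-0.4, -16.75, 0], "rot": [0, 0, 0], "gripper": 5.7}, {"offset": [-0.4, -16.75, 0], "rot": [0, 0, 0], "gripper": 5.7}, {"offset": [-0.4, -16.75, 3], "rot": [0, 0, 0], "gripper": 5.7}, {"offset": [-0.4, -16.75, 6], "rot": [0, 0, 0], "gripper": 5.7}, {"offset": [-0.4, -16.75, 7], "rot": [0, 0, 0], "gripper": 5.7}, {"offset": [-0.4, -16.75, 7.2], "rot": [0, 0, 0], "gripper": 5.7}, {"offset": [-0.4, -16.75, 7.4], "rot": [0, 0, 0], "gripper": 5.7}, {"offset": [-0.4, -16.75, 7.4], "rot": [0, 0, 0], "gripper": 5.7}]'

```text
time_s: 13.8
eef_pos: [473.0, 2.7, 96.7]
ee_rot: [0.001, 0.707, 0.707, 0.0]
force: [-0.4, -0.1, -1.1]
grip_width: 0.693
grip_force: 33.5
```

Call:
step_arm --plan '[{"offset": [0, 0, 0.15], "rot": [0, 0, 0], "gripper": 5.7}, {"offset": [0, 0, 0.15], "rot": [0, 0, 0], "gripper": 5.7}, {"offset": [0, 0, 0.15], "rot": [0, 0, 0], "gripper": 6.5}, {"offset": [0, 0, 0.15], "rot": [0, 0, 0], "gripper": 7.5}, {"offset": [0, 0, 0.15], "rot": [0, 0, 0], "gripper": 8.5}, {"offset": [0, 0, 0.15], "rot": [0, 0, 0], "gripper": 8.5}, {"offset": [0, 0, 0.15], "rot": [0, 0, 0], "gripper": 8.5}, {"offset": [0, 0, -3], "rot": [0, 0, 0], "gripper": 8.5}, {"offset": [0, 0, -7], "rot": [0, 0, 0], "gripper": 8.5}, {"offset": [0, 0, -9.5], "rot": [0, 0, 0], "gripper": 8.5}, {"offset": [0, 0, -9.5], "rot": [0, 0, 0], "gripper": 8.5}]'

```text
time_s: 14.9
eef_pos: [473.6, 2.6, 194.1]
ee_rot: [0.003, 0.707, 0.707, 0.002]
force: [-1.0, -0.8, 0.8]
grip_width: 0.998
grip_force: 0.0
```

Run:
```python
from h import *
np.set_printoptions(precision=1,suppress=True)
s=sense();print(s["eef_pos"],s["force"])
w=capture("wrist")
for n,W in(("wrist",wcloud(w,s["eef_pos"],s["ee_rot"])),("side",cloud(capture("side")))):
    x,y,z=np.moveaxis(W,-1,0)
    m=(np.hypot(x-472,y-2)<40)&(z>30)&(z<90)
    p=W[m];print(n,m.sum(),p[:,2].max(),np.median(p[p[:,2]>p[:,2].max()-5],0),p.min(0),p.max(0))
```

```text
[473.6   2.6 194.1] [-1.  -0.8  0.8]
wrist 7677 79.46498176572597 [473.6   5.3  77.3] [444.  -23.4  30.1] [504.   34.8  79.5]
side 1177 80.91692753002489 [473.8   1.3  77.9] [444.2 -28.9  30. ] [502.5  28.9  80.9]
```

Call:
step_arm --plan '[{"offset": [-3.5, 3.8, 0], "rot": [0, 0, 0], "gripper": 6}, {"offset": [-7, 7.6, 0], "rot": [0, 0, 0], "gripper": 6}, {"offset": [-10.5, 11.4, 0], "rot": [0, 0, 0], "gripper": 6}, {"offset": [-14, 15.3, 0], "rot": [0, 0, 0], "gripper": 6}, {"offset": [-14, 15.3, 0], "rot": [0, 0, 0], "gripper": 6}, {"offset": [-14, 15.3, 0], "rot": [0, 0, 0], "gripper": 6}]'

```text
time_s: 15.6
eef_pos: [625.4, -137.8, 188.5]
ee_rot: [-0.002, 0.707, 0.707, -0.001]
force: [0.8, 0.5, 0.3]
grip_width: 0.7
grip_force: 0.0
```

Run:
```python
from h import *
np.set_printoptions(precision=1,suppress=True)
s=sense();print(s["eef_pos"],s["grip_width"])
w=capture("wrist");cv2.imwrite("pics/w7.png",w["color"][:,:,::-1])
W=wcloud(w,s["eef_pos"],s["ee_rot"]);x,y,z=np.moveaxis(W,-1,0)
m=(np.hypot(x-626,y+137)<25)&(z>20)&(z<90)
p=W[m];print(p.min(0),p.max(0),np.median(p[p[:,2]>72],0))
```

```text
[ 625.4 -137.8  188.5] 0.7003190448090627
[ 614.3 -149.6   28.8] [ 642.5 -122.3   82.7] [ 627.  -135.2   76.8]
```

View pics/w7.png

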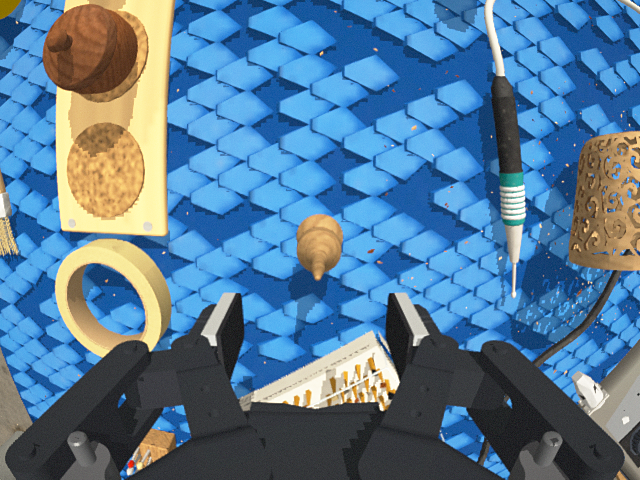

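Wrist view: the finial at (320,245), midway between the fingers, with its tip at (318,275). Descending.

Call:
step_arm --plan '[{"offset": [0.1, 0.1, 3], "rot": [0, 0, 0], "gripper": 6}, {"offset": [0.1, 0.1, 6], "rot": [0, 0, 0], "gripper": 6}, {"offset": [0.1, 0.1, 8.5], "rot": [0, 0, 0], "gripper": 6}, {"offset": [0.1, 0.1, 9.5], "rot": [0, 0, 0], "gripper": 6}, {"offset": [0.1, 0.1, 9.7], "rot": [0, 0, 0], "gripper": 6}, {"offset": [0.1, 0.1, 9.7], "rot": [0, 0, 0], "gripper": 6}, {"offset": [0.1, 0.1, 9.7], "rot": [0, 0, 0], "gripper": 6}]'

```text
time_s: 16.35
eef_pos: [627.0, -136.2, 95.5]
ee_rot: [0.001, 0.707, 0.707, 0.0]
force: [0.8, -0.6, -0.1]
grip_width: 0.702
grip_force: 0.0
```

Call:
step_arm --plan '[{"offset": [0, 0, 0.4], "rot": [0, 0, 0], "gripper": 6}, {"offset": [0, 0, 0.75], "rot": [0, 0, 0], "gripper": 6}, {"offset": [0, 0, 0.75], "rot": [0, 0, 0], "gripper": 4}, {"offset": [0, 0, 0.75], "rot": [0, 0, 0], "gripper": 2.3}, {"offset": [0, 0, 0.75], "rot": [0, 0, 0], "gripper": 2.3}, {"offset": [0, 0, 0.75], "rot": [0, 0, 0], "gripper": 2.3}, {"offset": [0, 0, 0.75], "rot": [0, 0, 0], "gripper": 2.3}, {"offset": [0, 0, 0.75], "rot": [0, 0, 0], "gripper": 2.3}, {"offset": [0, 0, 0.75], "rot": [0, 0, 0], "gripper": 2.3}]' --squeeze 20

```text
time_s: 17.25
eef_pos: [626.6, -136.2, 86.6]
ee_rot: [0.0, 0.707, 0.707, 0.0]
force: [0.0, -0.8, 1.4]
grip_width: 0.347
grip_force: 19.9
```

Call:
step_arm --plan '[{"offset": [0, 0, -2], "rot": [0, 0, 0], "gripper": 2.3}, {"offset": [0, 0, -5], "rot": [0, 0, 0], "gripper": 2.3}, {"offset": [0, 0, -9], "rot": [0, 0, 0], "gripper": 2.3}, {"offset": [0, 0, -10], "rot": [0, 0, 0], "gripper": 2.3}, {"offset": [0, 0, -10], "rot": [0, 0, 0], "gripper": 2.3}, {"offset": [0, 0, -10], "rot": [0, 0, 0], "gripper": 2.3}]'

```text
time_s: 17.85
eef_pos: [626.0, -135.9, 185.0]
ee_rot: [-0.001, 0.707, 0.707, -0.0]
force: [-0.6, -0.2, -0.5]
grip_width: 0.346
grip_force: 19.8
```

Run:
```python
from h import *
np.set_printoptions(precision=1,suppress=True)
s=sense();T=s["eef_pos"];print(T,s["grip_width"],s["force"])
c=capture("side");u,v=proj(c,T-[0,0,60])[0].astype(int)
W=cloud(c);x,y,z=np.moveaxis(W,-1,0)
hsv=cv2.cvtColor(c["color"],cv2.COLOR_RGB2HSV)
m=(np.hypot(x-T[0],y-T[1])<25)&(z>60)&(z<T[2])&(hsv[...,0]<25)&(hsv[...,1]>70)
for lo in range(-100,-30,8):
    k=m&(z-T[2]>=lo)&(z-T[2]<lo+8)
    if k.sum()>2: print(lo,k.sum(),np.median(W[k],0)-T)
w=capture("wrist")["color"][200:440,160:480]
im=c["color"][max(v-120,0):v+120,max(u-160,0):u+160]
im=cv2.resize(im,(400,300));w=cv2.resize(w,(400,300));cv2.imwrite("pics/f.png",np.hstack([im,w])[:,:,::-1])
```

```text
[ 626.  -135.9  185. ] 0.34617569059419256 [-0.6 -0.2 -0.5]
-92 11 [-10.8  -9.6 -84.6]
-84 99 [ -3.9 -11.5 -80.7]
-76 30 [ -1.7  -8.6 -73.8]
-68 9 [-11.9 -10.4 -64.8]
-60 23 [ -7.  -12.8 -54.4]
-52 68 [ -1.3 -12.6 -47.7]
-44 46 [ -1.5  -9.4 -41. ]
-36 13 [ -0.6  -7.  -34.6]
```

View pics/f.png

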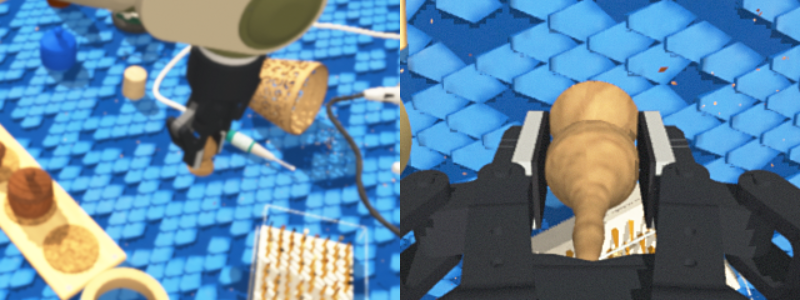

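The finial is held upright by the bulb in both views. Carrying it to pad d.

Call:
step_arm --plan '[{"offset": [1.3, -4, 0], "rot": [0, 0, 0], "gripper": 2.3}, {"offset": [2.6, -8, 0], "rot": [0, 0, 0], "gripper": 2.3}, {"offset": [3.9, -12, 0], "rot": [0, 0, 0], "gripper": 2.3}, {"offset": [5.2, -15.85, 0], "rot": [0, 0, 0], "gripper": 2.3}, {"offset": [5.2, -15.85, 0], "rot": [0, 0, 0], "gripper": 2.3}, {"offset": [5.2, -15.85, 3], "rot": [0, 0, 0], "gripper": 2.3}, {"offset": [5.2, -15.85, 6], "rot": [0, 0, 0], "gripper": 2.3}, {"offset": [5.2, -15.85, 7.7], "rot": [0, 0, 0], "gripper": 2.3}, {"offset": [5.2, -15.85, 8.1], "rot": [0, 0, 0], "gripper": 2.3}, {"offset": [5.2, -15.85, 8.1], "rot": [0, 0, 0], "gripper": 2.3}, {"offset": [5.2, -15.85, 8.1], "rot": [0, 0, 0], "gripper": 2.3}]'

```text
time_s: 19.05
eef_pos: [468.5, -84.4, 106.1]
ee_rot: [0.001, 0.707, 0.707, 0.0]
force: [-0.5, 0.5, 0.8]
grip_width: 0.346
grip_force: 19.9
```

Call:
step_arm --plan '[{"offset": [0.05, 0, 0.3], "rot": [0, 0, 0], "gripper": 2.3}, {"offset": [0.05, 0, 0.55], "rot": [0, 0, 0], "gripper": 2.3}, {"offset": [0.05, 0, 0.55], "rot": [0, 0, 0], "gripper": 2.3}, {"offset": [0.05, 0, 0.55], "rot": [0, 0, 0], "gripper": 2.3}]'

```text
time_s: 19.45
eef_pos: [468.1, -83.7, 100.1]
ee_rot: [0.0, 0.707, 0.707, 0.0]
force: [-0.9, 0.3, -0.1]
grip_width: 0.345
grip_force: 19.9
```

Call:
step_arm --plan '[{"offset": [0, 0, 0.05], "rot": [0, 0, 0], "gripper": 2.3}, {"offset": [0, 0, 0.05], "rot": [0, 0, 0], "gripper": 3.4}, {"offset": [0, 0, 0.05], "rot": [0, 0, 0], "gripper": 4.4}, {"offset": [0, 0, 0.05], "rot": [0, 0, 0], "gripper": 5.4}, {"offset": [0, 0, 0.05], "rot": [0, 0, 0], "gripper": 6}, {"offset": [0, 0, 0.05], "rot": [0, 0, 0], "gripper": 6}, {"offset": [0, 0, -2], "rot": [0, 0, 0], "gripper": 6.5}, {"offset": [0, 0, -6], "rot": [0, 0, 0], "gripper": 6.5}, {"offset": [0, 0, -11], "rot": [0, 0, 0], "gripper": 6.5}, {"offset": [0, 0, -14], "rot": [0, 0, 0], "gripper": 6.5}, {"offset": [0, 0, -14], "rot": [0, 0, 0], "gripper": 6.5}]'

```text
time_s: 20.55
eef_pos: [469.1, -84.1, 243.9]
ee_rot: [0.004, 0.707, 0.707, 0.001]
force: [0.3, 0.0, -0.5]
grip_width: 0.762
grip_force: 0.0
```

Call:
step_arm --plan '[{"offset": [0, -4, 0], "rot": [0, 0, 0], "gripper": 6.5}, {"offset": [-4, -8, 0], "rot": [0, 0, 0], "gripper": 6.5}, {"offset": [-8, -10, 0], "rot": [0, 0, 0], "gripper": 6.5}, {"offset": [-12, -10, 0], "rot": [0, 0, 0], "gripper": 6.5}, {"offset": [-16, -10, 0], "rot": [0, 0, 0], "gripper": 6.5}, {"offset": [-20, -10, 0], "rot": [0, 0, 0], "gripper": 6.5}, {"offset": [-20, -10, 0], "rot": [0, 0, 0], "gripper": 6.5}, {"offset": [-20, -10, 0], "rot": [0, 0, 0], "gripper": 6.5}, {"offset": [-20, -10, 0], "rot": [0, 0, 0], "gripper": 6.5}, {"offset": [-20, -10, 0], "rot": [0, 0, 0], "gripper": 6.5}]'

```text
time_s: 21.55
eef_pos: [368.2, -282.8, 239.9]
ee_rot: [-0.0, 0.707, 0.708, 0.0]
force: [-0.6, 0.3, 0.2]
grip_width: 0.762
grip_force: 0.0
```

Run:
```python
from h import *
np.set_printoptions(precision=1,suppress=True)
print(sense()["eef_pos"])
ims=[]
for n in("top","side"):
    c=capture(n);W=cloud(c);x,y,z=np.moveaxis(W,-1,0)
    for k,c0,lo in(("a",(482,175),30),("b",(477,88),47),("c",(472,2.4),70),("d",(468,-84),80),("tape",(458,-189),20),("sand",(493,282),24)):
        m=(np.hypot(x-c0[0],y-c0[1])<(70 if k in("tape","sand") else 40))&(z>lo)&(z<120)&((y>225) if k=="sand" else (y<-132) if k=="tape" else True)
        p=W[m]
        if len(p)>2:print(n,k,len(p),(np.percentile(p,2,0)+np.percentile(p,98,0))/2,p[:,2].max())
    ims.append(cv2.resize(c["color"][200:330,150:510] if n=="top" else c["color"][100:400,150:450],(400,144) if n=="top" else (400,400)))
cv2.imwrite("pics/end.png",np.vstack(ims)[:,:,::-1])
```

```text
[ 368.2 -282.8  239.9]
top a 722 [482.7 176.6  35.8] 40.594007836227924
top b 288 [477.   90.1  51.5] 57.25994261873013
top c 66 [473.3   4.3  78.1] 83.08117034290564
top d 20 [467.3 -83.9  89.6] 98.64856924743492
top tape 1232 [ 458.5 -188.3   25.2] 30.784464128827565
top sand 2060 [493.9 283.2  30.5] 36.940957011114676
side tape 485 [ 433.5 -185.8   24.3] 29.27543451515571
```

View pics/end.png

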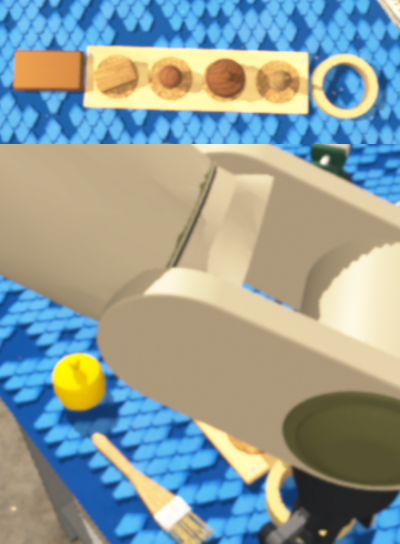

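The top view shows all four parts centred on their pads to within about 2 mm, in the right order. The tape and sander have not moved, and the arm is clear. Handing in.

```bash
python3 -c "
from rig import *
print(finish_job())"
```

```text
the job is handed in; nothing more can be done
None
```

I handed the job in: from the tape, the finial, box, knob and blank each stand within about 2 mm of their pad's centre by my top-view measurement, and the tape and sanding block have not moved; the hand-in returned no verdict.

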